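# Find the 15 mm packing plate by pinching and seat it in the spring-jaw holder

## Robot

A 7-joint arm with a two-finger parallel gripper is mounted at the origin on the work surface; the furniture and walls round the work are solid. World frame = base frame: x ahead of the robot, y to its left, z up, the work surface at z = 0. Lengths are in m, angles in rad, forces in N, time in s.
With the tool pointing down it reaches from about 0.4 to 0.9 m from the base axis. Payload 5.6 kg.
Tool frame: the origin (TCP) lies midway between the tips of the shut fingers; the grasp point (between the pads) lies 19 mm behind it; y points along the fingers, z is the direction in which the jaws open and shut, and the axes are right-handed (so a half turn about y gives the same grasp; the last joint's range is limited). The gripper opens to 92 mm and grips with 3 to 60 N. Pads are 20 mm wide; open, the fingers measure 128 mm over their backs; the gripper's body (75 mm by 189 mm) begins 69 mm behind the grasp point.
Start: joints at [-0.043, 0.468, -0.012, 1.603, 0.006, 1.071, -0.056], TCP at [0.65, -0, 0.215] pointing down, gripper open.
Joint ranges: [-2.53, 2.53], [-0.31, 2.02], [-1.57, 1.55], [0.28, 2.44], [-1.29, 4.43], [0.15, 1.84], [-2.92, 2.92]. Speed limits (rad/s): [2.57, 2.57, 3.14, 3.14, 3.14, 3.14, 3.14].

## Interface

Orientations are given as a 3x3 rotation matrix whose columns are the frame's x, y, z axes.
In Python, from station import env, effector, solver, viewer, workorder, search_frame, tip_of gives the robot as it stands. Calls block until the motion is done:
- env.reach(position, orientation): joint-space move of the TCP to a pose.
- env.movel(position, frame=None, rate=0.15): straight line of the TCP; frame=None keeps the orientation; rate is the mean speed in m/s.
- env.goto_joints(angles): joint-space move.
- effector.release() and effector.grasp(squeeze=None): open the fingers fully, or close them until they stop; squeeze is the grip in N (None keeps the last).
- env.pause(seconds).
- solver.inverse_kinematics(position, orientation): joint angles nearest the present ones, or None.
- env.sense(): the state.
- viewer.read_camera(name): name is "scene" or "side" or "wrist"; returns (picture, depth): 480x640x3 uint8, red, green, blue; 480x640 float32, m along the optical axis (not along the pixel's ray), 0 where there is no reading.
- viewer.camera_info(name): a dict with "intrinsics" (3x3 intrinsics, pixels), "eye" and "rotation" of the camera in the world; the wrist camera has in their place "T_tool_cam" (4x4, takes a point from camera to tool coordinates, whose origin is the TCP and whose axes are the tool frame's). Camera axes: x right, y up, looking along -z (the intrinsics and any distortion apply to the point x, -y, -z); pixel columns grow to the right and rows downward; lengths in m; the calibration is good to about 2 mm. A picture is of the moment at which its call begins: read the wrist's pose just before it. camera_info takes no time and is no camera call.
A pose or a line that the arm cannot do raises env.PlanningError and nothing moves.
- workorder.finish_job(): hands the job in, once; it reports no verdict.
Trained networks look in the newest picture that a camera, given by its name, has taken for a name from the list of things; names that differ only in an ending like _2 or _b are one class to them, and where a whole thing is asked for, a point or a joint stands for the part that bears it (a point fixed in the world has none). Each returns a list of dicts, best first, with "score" (0 to 1); they miss things now and then, are a little off and sometimes report something else, mostly with a low value. They report only what shows in the picture. A call takes as long as a camera call.
- search_frame(camera, name): "at" ([x, y, z] in m, in world coordinates, good to about 4 mm: the middle of the surface that is visible of it).
- tip_of(camera, name): "at" ([x, y, z] in m, in world coordinates, good to about 4 mm: a listed point, or the origin of a listed thing).
The state is a dict: "t": time; "joint_positions": joint angles; "joint_velocities": joint speeds; "tau": joint torques, N m; "ee_pos": TCP position; "tcp_rot": TCP orientation; "wrist_force": force on the tool from outside, world axes, zero at the start; "moment": the same for the moment, N m; "gripper_width": finger opening in m.
Only numpy, scipy, OpenCV 4.12 (cv2) and the standard library are available. Lean on these libraries where they do the work, as an engineer would, in place of code of your own. Each camera call takes 0.05 s, during which the arm holds its last target.

## Task

Three steel packing plates that look alike stand in the wooden rack: they are 12, 15 and 18 mm thick, in any order, and the gripper's own finger opening is the gauge that tells them apart. Take the 15 mm plate and press it upright down between the jaws of the blue holder until the red button at the bottom is fully down, without forcing it, then let go. Neither of the other two plates may go down onto the button, and the roll of tape stays where it lies.

Things in the scene. Friction and masses are not known exactly. Their poses are not given: they have to be found in the camera images.
- rack: wooden rack, fixed, 60 x 230 x 36 mm, origin at the middle of its underside; three pockets in a row along its y, 70 mm apart, each 20 mm wide (x), 54 mm long (y), floor 8 mm above the bench, walls up to 36 mm. One loose steel plate stands upright in each: 50 mm wide (along y), 90 mm high, 0.4 to 0.6 kg, 12, 15 or 18 mm thick (along x), in an order that changes
- nest_1 (a point): middle of the top edge of the plate in the pocket at the rack's +y end (true to about 1 mm, as plates stand loosely), 98 mm above the bench; axes as the rack's. Pinch there from above with the fingers closing along the rack's x, the tips 25 to 45 mm below the top; the gap between the fingers is then the thickness, to within 1 mm
- nest_2 (a point): the same over the middle pocket
- nest_3 (a point): the same over the pocket at the rack's -y end
- holder: spring-jaw holder, fixed; dark base plate 130 x 84 x 4 mm from x = -49 to +81 mm of the origin, which lies on its underside below point slot. Two jaws 56 mm long (y), tops 44 mm above the bench: a fixed blue one, clamping face at x = -7.5 mm, and a grey sprung one, face at x = +3.5 mm when free, yielding to +x. The blue spring housing behind it ends at x = +66 mm, 36 mm high
- slot (a point): mouth of the holder: centre line of a clamped 15 mm plate, mid-length, 44 mm above the bench (jaw tops); x across the slot toward the sprung jaw, y along the slot, which is open at both ends. The plate goes in upright, its width along y. Both jaws' top edges are bevelled back 6 mm over the upper 12 mm: 23 mm wide at the top, 11 mm below. Aim 0.5 to 1 mm to +x, or the plate snags on the fixed jaw
- base (a point): middle of the holder's underside, at bench height. The red button lies above it, between the jaws, at a height that differs each time: fully down, the plate's underside is anywhere from 7 to 23 mm above the bench, so feel for the bottom. Pushing in takes 3 to 15 N; past that a stiff rubber stop (7 N/mm) gives a little. More than 40 N in all on the holder, clamping included (about 12 N), damages it
- jaw (a joint): travel of the sprung jaw, m: 0 free, about 0.004 with the 15 mm plate between the jaws (0.001 with the 12 mm, 0.007 with the 18 mm)
- button (a joint): travel of the red button, m: 0 up, 0.006 fully down; spring force 1.5 N at the top to 5 N at the bottom, it comes up again when not held down
- tape_roll: roll of dark tape lying flat, 68 mm across and 19 mm high, loose, between rack and holder, origin in the middle of its underside

How it is judged:
By the outcome, as a careful person would: the job done as asked, in the order asked, and still so for the second after the job is handed in, with the robot touching nothing.
It also fails if it takes over 51 s, if anything falls off the work surface, if the arm or the gripper's body presses on something with over 40 N, if the wrist force passes 120 N, or if a joint passes its speed limit or range.

## Working session

There is one attempt and no reset: what is moved stays moved. The work goes in short steps, each a Python script; the robot and the scene stay as the last script left them, time stands still between calls to the robot, and variables do not carry over. Pictures are saved under pics/ and viewed, and the job is handed in when it is done.

```bash
ls; mkdir -p pics
python3 - <<'E'
from station import env, effector, solver, viewer, workorder, search_frame, tip_of
import cv2, numpy as np
s=env.sense(); print(s['t'],s['ee_pos'],s['tcp_rot'],s['gripper_width'])
for c in ["scene","side","wrist"]:
    p,d=viewer.read_camera(c); cv2.imwrite(f"pics/{c}0.png",p[:,:,::-1]); np.save(f"pics/{c}0.npy",d)
    i=viewer.camera_info(c); print(c,i)
for c in ["scene","side"]:
  for n in ["rack","nest_1","nest_2","nest_3","holder","slot","tape_roll"]:
    r=tip_of(c,n); print(c,n,[(np.round(q['at'],4),round(q['score'],2)) for q in r[:3]])
print(env.sense()['t'])
E
```

```text
pics
0.0 [ 6.49420779e-01 -7.24278856e-05  2.13643885e-01] [[-4.36776697e-05 -1.75310149e-03  9.99998462e-01]
 [-9.99999994e-01 -1.04836144e-04 -4.38615253e-05]
 [ 1.04912876e-04 -9.99998458e-01 -1.75309690e-03]] 0.09202904528044636
scene {'intrinsics': array([[527.85596484,   0.        , 319.16306981],
       [  0.        , 527.85596484, 240.35667044],
       [  0.        ,   0.        ,   1.        ]]), 'eye': array([ 0.10923092, -0.60233059,  0.61916501]), 'rotation': array([[ 8.65258531e-01,  2.85679589e-01, -4.11964619e-01],
       [-5.01325679e-01,  4.92266501e-01, -7.11580112e-01],
       [-4.87532431e-04,  8.22229204e-01,  5.69156303e-01]])}
side {'intrinsics': array([[520.30572988,   0.        , 316.14144477],
       [  0.        , 520.30572988, 235.97879025],
       [  0.        ,   0.        ,   1.        ]]), 'eye': array([0.28743364, 0.8198926 , 0.81883115]), 'rotation': array([[-0.97817552,  0.12641273, -0.16490142],
       [-0.20681152, -0.66889272,  0.71401087],
       [-0.02004129,  0.73253146,  0.68043809]])}
wrist {'intrinsics': array([[336.2433707 ,   0.        , 
[... 682 characters left out ...]
0.92)]
scene tape_roll [(array([ 0.4868, -0.0089,  0.0013]), 0.84)]
side rack [(array([0.4541, 0.2127, 0.    ]), 0.76)]
side nest_1 [(array([0.4448, 0.278 , 0.0985]), 0.85), (array([0.466 , 0.1404, 0.0971]), 0.8), (array([0.4543, 0.2154, 0.0976]), 0.69)]
side nest_2 [(array([0.4448, 0.278 , 0.0985]), 0.85), (array([0.466 , 0.1404, 0.0971]), 0.8), (array([0.4543, 0.2154, 0.0976]), 0.69)]
side nest_3 [(array([0.4448, 0.278 , 0.0985]), 0.85), (array([0.466 , 0.1404, 0.0971]), 0.8), (array([0.4543, 0.2154, 0.0976]), 0.69)]
side holder [(array([ 0.4927, -0.1848, -0.0024]), 0.69)]
side slot [(array([ 0.4909, -0.1845,  0.0447]), 0.92)]
side tape_roll [(array([ 0.4809, -0.0051,  0.0052]), 0.9)]
0.85
```

View pics/scene0.png

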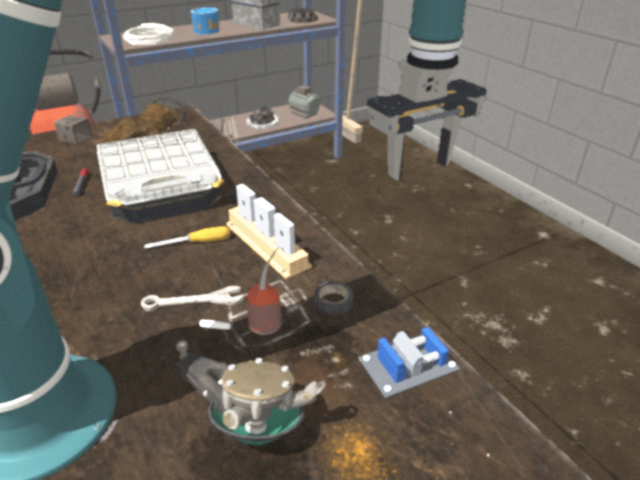

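View pics/side0.png

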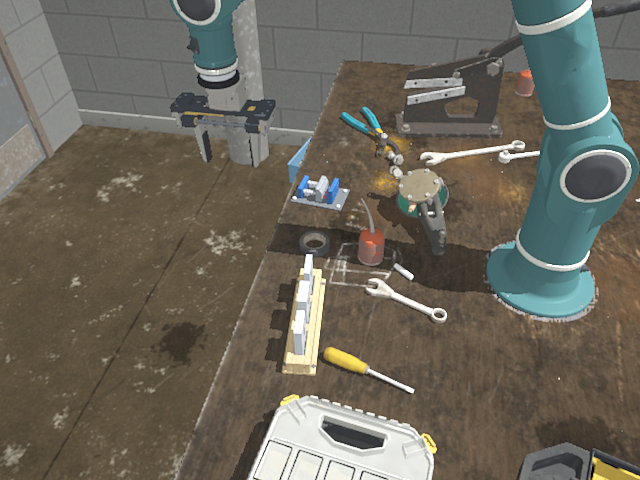

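View pics/wrist0.png

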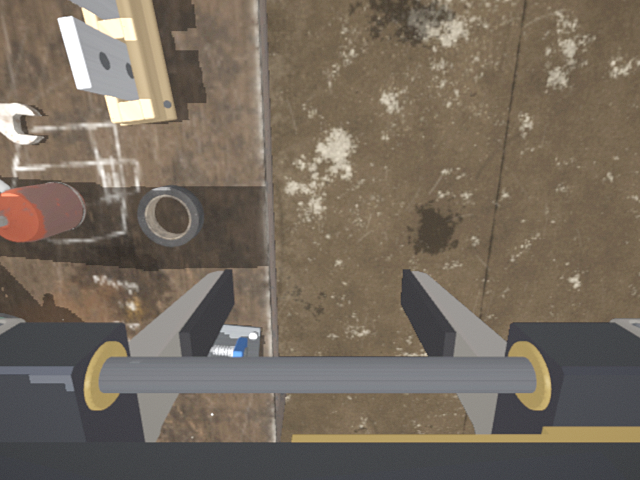

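Run:
```python
import cv2,numpy as np
a=cv2.imread('pics/scene0.png');b=cv2.imread('pics/side0.png')
o=np.hstack([cv2.resize(a[310:400,340:470],(390,270),interpolation=2),cv2.resize(b[165:215,280:360],(400,270),interpolation=2)])
o2=np.hstack([cv2.resize(a[180:280,210:340],(390,300),interpolation=2),cv2.resize(b[245:380,270:450],(400,300),interpolation=2)])
cv2.imwrite('pics/z0.png',np.vstack([o,o2]))
```

```text
(no output)
```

View pics/z0.png

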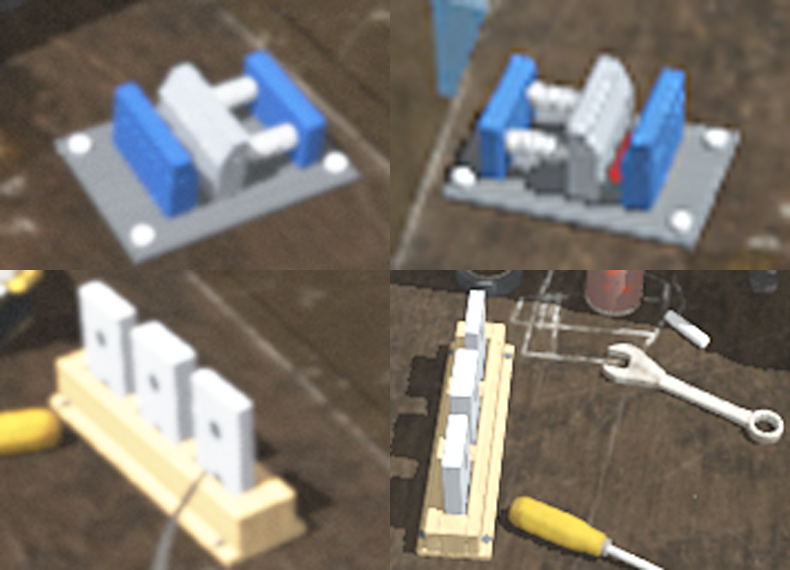

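```bash
cat > h.py <<'E'
from station import env, effector, solver, viewer, workorder, search_frame, tip_of
import cv2, numpy as np
def R(a):  # tool z at angle a about world z from x
    c,s=np.cos(a),np.sin(a)
    return np.array([[s,0,c],[-c,0,s],[0,-1,0.]])
def shot(name,cam='wrist'):
    s=env.sense(); p,d=viewer.read_camera(cam); cv2.imwrite(f'pics/{name}.png',p[:,:,::-1])
    np.savez(f'pics/{name}.npz',d=d,p=p,pos=s['ee_pos'],rot=s['tcp_rot']); return s,p,d
def cloud(name):
    z=np.load(f'pics/{name}.npz'); i=viewer.camera_info('wrist'); K=i['intrinsics'];T=i['T_tool_cam']
    v,u=np.mgrid[:480,:640]; d=z['d']
    X=np.stack([(u-K[0,2])/K[0,0]*d,-(v-K[1,2])/K[1,1]*d,-d],-1)
    X=X@T[:3,:3].T+T[:3,3]
    return X@z['rot'].T+z['pos'], z
def st():
    s=env.sense(); print('t',round(s['t'],2),np.round(s['ee_pos'],4),'F',np.round(s['wrist_force'],1),'w',round(s['gripper_width']*1e3,2)); return s
E
python3 - <<'E'
from h import *
env.reach([0.5,-0.185,0.20],R(0)); st(); shot('hold1')
for n in ['holder','slot','base']: print(n,[(np.round(q['at'],4),round(q['score'],2)) for q in tip_of('wrist',n)[:3]])
env.reach([0.455,0.205,0.25],R(0.15)); st(); shot('rack1')
for n in ['rack','nest_1']: print(n,[(np.round(q['at'],4),round(q['score'],2)) for q in tip_of('wrist',n)[:4]])
st()
E
```

```text
t 1.79 [ 0.5014 -0.1838  0.2004] F [0.1 0.2 0.4] w 91.98
holder [(array([ 0.4929, -0.1849,  0.0027]), 0.79)]
slot [(array([ 0.4912, -0.186 ,  0.0456]), 0.95), (array([ 0.4892, -0.186 ,  0.0021]), 0.33)]
base [(array([ 0.492 , -0.1858, -0.0007]), 0.71), (array([ 0.4925, -0.1846, -0.0024]), 0.55)]
t 3.46 [0.4556 0.2037 0.2498] F [ 0.3 -0.3  0.8] w 91.8
rack [(array([ 0.4559,  0.2131, -0.0037]), 0.73)]
nest_1 [(array([0.4492, 0.2787, 0.0978]), 0.97), (array([0.4517, 0.2073, 0.0975]), 0.87), (array([0.4665, 0.1425, 0.0952]), 0.69)]
t 3.61 [0.4555 0.2038 0.2498] F [0.2 0.8 0. ] w 92.03
```

View pics/hold1.png

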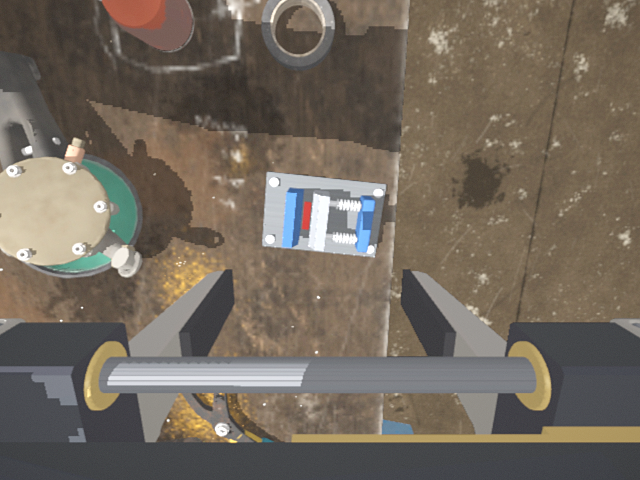

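View pics/rack1.png

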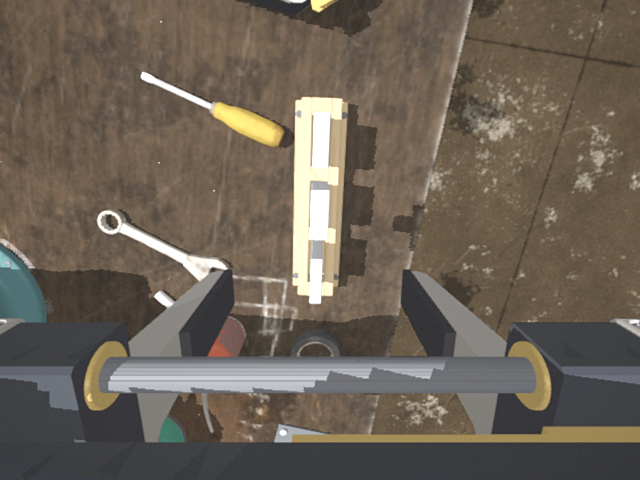

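Run:
```python
from h import *
X,z=cloud('hold1')
hsv=cv2.cvtColor(z['p'],cv2.COLOR_RGB2HSV)
P=X.reshape(-1,3); H=hsv.reshape(-1,3)
near=(abs(P[:,0]-.5)<.1)&(abs(P[:,1]+.185)<.08)
blue=near&(H[:,0]>100)&(H[:,0]<125)&(H[:,1]>120)
for lo,hi in [(.039,.05),(.028,.039)]:
    m=blue&(P[:,2]>lo)&(P[:,2]<hi); Q=P[m]
    if len(Q)>10:
        r=cv2.minAreaRect(Q[:,:2].astype(np.float32)*1000); print('blue',lo,len(Q),r,Q[:,2].mean())
m=near&(P[:,2]>.04)&(P[:,2]<.05)&~blue; Q=P[m]; print('grey',len(Q),cv2.minAreaRect(Q[:,:2].astype(np.float32)*1000))
m=near&(P[:,2]>.002)&(P[:,2]<.007); Q=P[m]; print('plate',len(Q),cv2.minAreaRect(Q[:,:2].astype(np.float32)*1000))
print('bench z',np.median(P[near&(P[:,2]<.002)][:,2]))
X,z=cloud('rack1'); P=X.reshape(-1,3)
near=(abs(P[:,0]-.455)<.06)&(abs(P[:,1]-.21)<.16)
m=near&(P[:,2]>.030)&(P[:,2]<.040);Q=P[m];print('rack',len(Q),cv2.minAreaRect(Q[:,:2].astype(np.float32)*1000),np.median(Q[:,2]))
m=near&(P[:,2]>.092)&(P[:,2]<.104)
for y in [.278,.21,.142]:
    q=P[m&(abs(P[:,1]-y)<.033)]
    if len(q)>20: print('plate',len(q),cv2.minAreaRect(q[:,:2].astype(np.float32)*1000),np.median(q,0))
```

```text
blue 0.039 639 ((475.64190673828125, -181.0679931640625), (55.39004135131836, 11.77596664428711), 83.68818664550781) 0.04345810706093862
blue 0.028 815 ((514.2646484375, -184.9154510498047), (55.17647933959961, 87.04812622070312), 84.0859146118164) 0.035352891303045676
grey 667 ((490.6234436035156, -183.10592651367188), (56.34085464477539, 42.970420837402344), 84.20294952392578)
plate 5010 ((498.2673645019531, -184.30020141601562), (190.57647705078125, 156.64584350585938), 3.043046236038208)
bench z 1.3716167070285112e-05
rack 4633 ((456.3902587890625, 212.42507934570312), (44.02116775512695, 229.7468719482422), 6.5965752601623535) 0.03586307931476468
plate 911 ((448.2587890625, 282.1638488769531), (15.004557609558105, 49.23696517944336), 6.557656764984131) [0.44815472 0.2829882  0.09796064]
plate 931 ((457.1861572265625, 212.5372314453125), (18.0186710357666, 50.26611328125), 6.719976425170898) [0.45709234 0.21378256 0.09791324]
plate 535 ((463.93115234375, 143.90354919433594), (11.957281112670898, 49.70667266845703), 6.6889166831970215) [0.46379832 0.1450291  0.09794115]
```

Run:
```python
from h import *
X,z=cloud('hold1')
m=(X[...,2]>.0022)&(X[...,2]<.06)&(abs(X[...,0]-.507)<.085)&(abs(X[...,1]+.185)<.07)
m=m.astype(np.uint8)
n,l,s,c=cv2.connectedComponentsWithStats(m); k=1+np.argmax(s[1:,4]); print(s[k])
Q=X[l==k]
for zmax in (.006,.06):
    q=Q[Q[:,2]<zmax]; print(cv2.minAreaRect(q[:,:2].astype(np.float32)*1000))
# profile along slot x
a=np.deg2rad(-6.0); ex=np.array([np.cos(a),np.sin(a)]); ey=np.array([-ex[1],ex[0]])
o=np.array([.4917,-.185])
u=(Q[:,:2]-o)@ex*1e3; v=(Q[:,:2]-o)@ey*1e3
print('extent u',np.percentile(u,[.2,99.8]),'v',np.percentile(v,[.2,99.8]))
for b in np.arange(-54,90,1.0):
    t=(u>=b)&(u<b+1)&(abs(v)<18)
    if t.sum(): print(int(b),'%.1f/%.1f'%(Q[t,2].min()*1e3,Q[t,2].max()*1e3),end='  ')
h=Q[:,2]>.039
print('\njaws v',v[h].min(),v[h].max())
```

```text
[ 263  171  124   86 8568]
((508.49005126953125, -184.89035034179688), (84.24638366699219, 129.9942626953125), 84.10625457763672)
((508.49005126953125, -184.89035034179688), (84.24638366699219, 129.9942626953125), 84.10625457763672)
extent u [-47.86841475  81.33809017] v [-39.6948165   43.85568887]
-49 2.4/3.4  -48 2.5/5.3  -47 3.0/5.9  -46 3.0/5.8  -45 2.9/5.3  -44 2.5/5.8  -43 2.8/5.5  -42 2.4/5.5  -41 3.2/5.4  -40 2.7/5.4  -39 2.3/5.3  -38 2.6/6.2  -37 2.6/4.8  -36 2.6/5.6  -35 2.6/5.4  -34 2.4/5.6  -33 3.1/5.5  -32 2.8/5.8  -31 2.3/5.2  -30 2.4/5.1  -29 2.4/5.6  -28 2.7/5.2  -27 2.5/5.2  -26 3.7/4.7  -23 42.5/45.3  -22 42.3/45.8  -21 42.4/45.3  -20 42.7/45.6  -19 42.1/46.0  -18 42.0/45.4  -17 42.7/45.5  -16 42.5/46.2  -15 42.6/45.0  -14 42.5/46.3  -13 40.7/45.2  -12 38.6/42.5  -11 36.5/40.6  -10 34.9/37.9  -9 32.8/37.3  -8 30.8/34.4  -7 2.7/33.6  -6 2.3/5.8  -5 2.4/14.9  -4 3.2/15.6  -3 3.7/15.3  -2 4.1/15.1  -1 3.0/15.9  0 2.5/15.1  1 3.7/15.5  2 2.4/14.6  3 2.7/5.2  4 2.8/32.8  5 30.8/35.4  6 33.9/37.8  7 35.7/39.3  8 37.6/41.0  9 39.3/43.5  10 42.3/45.7  11 42.7/45.5  12 42.5/
[... 236 characters left out ...]
30 2.6/28.8  31 3.0/25.5  32 2.4/25.6  33 2.4/28.8  34 2.2/27.1  35 3.0/25.9  36 2.5/28.7  37 2.4/28.6  38 2.8/25.4  39 2.5/25.3  40 2.9/28.5  41 2.8/26.8  42 2.7/24.9  43 2.6/25.8  44 2.3/28.0  45 2.5/28.6  46 2.4/25.2  47 2.7/24.9  48 2.7/28.8  49 3.1/25.6  50 2.6/26.0  51 3.1/28.7  52 2.6/27.7  53 2.8/23.7  54 2.3/35.8  55 3.3/37.2  56 34.2/37.2  57 33.6/37.1  58 34.6/37.3  59 34.2/37.4  60 34.1/37.2  61 34.9/37.5  62 33.8/37.2  63 34.9/37.6  64 34.6/37.6  65 34.6/36.9  66 33.9/35.8  68 24.5/29.4  69 24.4/27.5  70 26.7/26.7  72 3.1/4.9  73 2.7/5.2  74 2.3/5.1  75 2.6/5.6  76 2.8/5.6  77 2.3/5.3  78 2.6/4.8  79 2.5/5.7  80 2.7/5.7  81 2.6/5.4  
jaws v -26.445896092425837 29.999923665336844
```

Run:
```python
from h import *
ra=0.1146
env.reach([0.4483,0.2822,0.16],R(ra)); st()
env.pause(0.3); s=st(); print(np.round(s['tcp_rot'],4))
env.movel([0.4483,0.2822,0.063],R(ra),rate=0.12); env.pause(0.2); st()
effector.grasp(squeeze=15); env.pause(0.3); st()
```

```text
t 4.16 [0.4488 0.2814 0.1602] F [ 0.7 -0.2  0.1] w 91.94
t 4.46 [0.4494 0.2815 0.1613] F [-0.2  0.7  0.3] w 91.53
[[ 1.126e-01  2.300e-03  9.936e-01]
 [-9.936e-01  8.000e-04  1.126e-01]
 [-5.000e-04 -1.000e+00  2.300e-03]]
t 5.62 [0.4488 0.2825 0.0638] F [-0.3  0.2 -0.2] w 91.97
t 7.06 [0.4483 0.2822 0.063 ] F [-0.2  0.8 -0.5] w 15.02
```

```bash
python3 - <<'E'
from h import *
effector.grasp(squeeze=50); env.pause(0.2); st()
env.movel([0.4483,0.2822,0.20],rate=0.2); st()
a=-0.103
env.reach([0.4932,-0.1834,0.18],R(a)); st()
env.movel([0.4932,-0.1834,0.115],R(a),rate=0.15); env.pause(0.3); s=st(); print(np.round(s['tcp_rot'],4))
shot('h2w'); shot('h2s','scene'); shot('h2d','side'); st()
E
python3 - <<'E'
import cv2,numpy as np
a=cv2.imread('pics/h2s.png');b=cv2.imread('pics/h2d.png')
cv2.imwrite('pics/h2z.png',np.hstack([cv2.resize(a[270:400,340:470],(400,400),interpolation=2),cv2.resize(b[110:220,270:380],(400,400),interpolation=2)]))
E
```

```text
t 7.47 [0.4483 0.2822 0.063 ] F [-0.4  0.5 -0.5] w 14.43
t 8.31 [0.4474 0.2814 0.1986] F [ 0.1 -0.1 -4.7] w 14.44
t 10.02 [ 0.4938 -0.1818  0.18  ] F [-0.4  0.7 -4.9] w 14.31
t 10.9 [ 0.4938 -0.1836  0.1159] F [ 0.9  0.1 -4.3] w 14.79
[[-1.029e-01  1.600e-03  9.947e-01]
 [-9.947e-01 -5.000e-04 -1.029e-01]
 [ 3.000e-04 -1.000e+00  1.600e-03]]
t 11.05 [ 0.4933 -0.1835  0.1154] F [ 0.5 -0.1 -5.2] w 14.68
```

View pics/h2z.png

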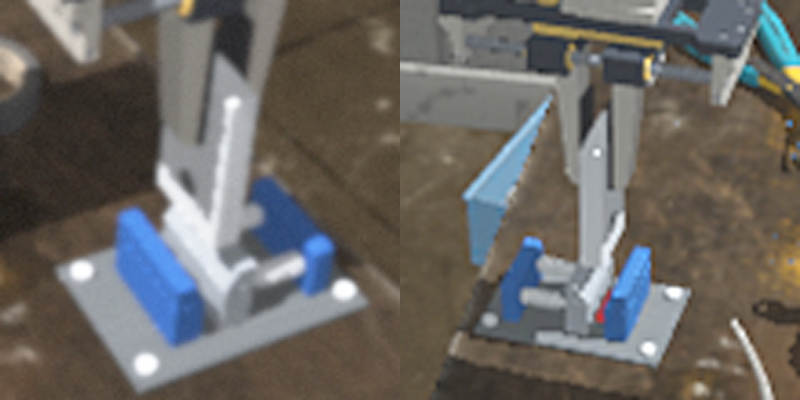

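View pics/h2w.png

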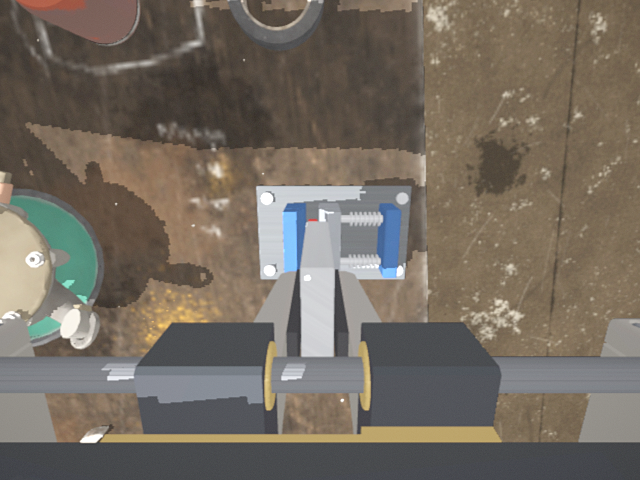

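Run:
```python
from h import *
X,z=cloud('h2w')
a=-0.103; ex=np.array([np.cos(a),np.sin(a)]); ey=np.array([-ex[1],ex[0]]); o=np.array([.4925,-.1833])
u=(X[...,:2]-o)@ex*1e3; v=(X[...,:2]-o)@ey*1e3; Z=X[...,2]*1e3
p=(abs(u)<20)&(abs(v)<40)&(Z>62)
p[345:]=False
for lo in range(58,150,10):
    m=p&(Z>lo)&(Z<lo+10)&(v>15)
    if m.sum()>10: print(lo,m.sum(),np.percentile(u[m],[1,50,99]).round(1),np.percentile(v[m],[1,50,99]).round(1))
m=(Z>2.2)&(Z<6)&(abs(u-16)<75)&(abs(v)<55); m=m.astype(np.uint8)
n,l,s,c=cv2.connectedComponentsWithStats(m); k=1+np.argmax(s[1:,4]); q=X[l==k]; print(cv2.minAreaRect(q[:,:2].astype(np.float32)*1000))
uu=u[l==k];vv=v[l==k];print(np.percentile(uu,[.3,99.7]),np.percentile(vv,[.3,99.7]))
for b in range(-30,72):
    t=(u>=b)&(u<b+1)&(v>17)&(v<27)&(Z<50)
    if t.sum(): print(b,'%.1f'%np.median(Z[t]),end=' ')
```

```text
58 44 [-4.7  2.1  8.9] [24.2 24.8 25.2]
68 81 [-5.4  1.8  9. ] [24.  24.8 25.1]
78 95 [-5.1  2.4  9.2] [24.2 24.8 25.2]
88 101 [-5.3  1.8  9. ] [24.  24.8 25.2]
98 126 [-5.1  2.   9.1] [24.2 24.8 25.1]
108 144 [-5.3  1.7  9.2] [23.9 24.8 25.2]
118 171 [-5.4  2.2  9.2] [23.8 24.8 25.3]
128 206 [-5.4  2.2  9. ] [23.9 24.8 25.2]
138 237 [-5.4  1.7  9.1] [23.7 24.7 25.2]
148 802 [-5.2  1.7  9.1] [15.1 20.5 25. ]
((508.49420166015625, -184.68539428710938), (83.79496765136719, 130.19070434570312), 84.13175964355469)
[-48.65364545  80.69469887] [-41.1832339   41.64708715]
-30 4.2 -29 3.7 -28 4.2 -27 4.1 -26 4.1 -25 4.2 -24 43.8 -23 43.9 -22 44.2 -21 44.5 -20 44.2 -19 43.9 -18 43.9 -17 44.1 -16 44.3 -15 43.9 -14 43.1 -13 41.3 -12 39.0 -11 37.5 -10 35.4 -9 33.0 -8 18.7 -7 3.5 -6 4.0 -5 4.2 -4 4.1 -3 4.0 -2 3.7 -1 4.0 0 4.1 1 4.0 2 4.0 3 4.1 4 32.7 5 35.3 6 36.6 7 39.2 8 41.0 9 43.1 10 44.2 11 43.8 12 43.9 13 44.2 14 44.0 15 44.0 16 43.8 17 44.2 18 44.0 19 43.2 20 3.1 21 22.0 22 4.9 23 4.2 24 5.1 25 4.5 26 4.2 27 5.4 28 11.7 29 4.6 30 4.3 31 23.0 32 20.4 33 4.5 34 4.7 35 22.7 36 16.6 37 4.3 38 4.2 39 24.3 40 4.5 41 3.9 42 4.2 43 23.9 44 4.8 45 4.4 46 4.6 47 23.8 48 4.3 49 4.6 50 21.6 51 5.4 52 4.2 53 17.5 54 28.1 55 35.8 56 36.2 57 36.2 58 36.1 59 36.1 60 36.3 61 36.1 62 35.8 63 36.2 64 35.8 65 35.2 67 27.5 68 27.4 69 5.0 70 4.0 71 4.4
```

```bash
cat > ins.py <<'E'
from h import *
import sys
a=-0.103; ex=np.array([np.cos(a),np.sin(a),0]); ey=np.array([-ex[1],ex[0],0])
base=-4.9
def force(n=4):
    f=[]
    for _ in range(n): s=env.sense(); f.append(s['wrist_force']); env.pause(0.02)
    f=np.mean(f,0); return f[2]-base, f@ex, f@ey, s
E
python3 - <<'E'
from ins import *
p=np.array([.4932,-.1834,0])-0.0011*ex
env.movel(p+[0,0,.102],R(a),rate=0.1)
z=.102
while z>.0815:
    z-=.002; env.movel(p+[0,0,z],R(a),rate=0.03)
    fz,fx,fy,s=force()
    print('t%.1f cmd %.1f z %.1f under %.1f Fz %.1f fx %.1f fy %.1f x %.1f'%(s['t'],z*1e3,s['ee_pos'][2]*1e3,s['ee_pos'][2]*1e3-55,fz,fx,fy,(s['ee_pos']-p)@ex*1e3))
    if fz>12 or abs(fx)>22: print('stop');break
E
```

```text
t11.6 cmd 100.0 z 100.2 under 45.2 Fz -0.2 fx 0.3 fy 0.2 x 0.2
t11.9 cmd 98.0 z 98.0 under 43.0 Fz 0.0 fx -0.3 fy 0.1 x -0.0
t12.3 cmd 96.0 z 95.9 under 40.9 Fz 0.2 fx 0.5 fy -0.2 x -0.0
t12.6 cmd 94.0 z 93.9 under 38.9 Fz -0.2 fx -0.5 fy 0.3 x -0.2
t12.9 cmd 92.0 z 91.9 under 36.9 Fz 2.4 fx -2.4 fy -0.2 x -0.6
t13.2 cmd 90.0 z 89.9 under 34.9 Fz 3.8 fx -3.4 fy -0.3 x -0.3
t13.5 cmd 88.0 z 87.9 under 32.9 Fz 5.5 fx -3.6 fy -0.5 x -0.2
t13.8 cmd 86.0 z 85.8 under 30.8 Fz 4.4 fx -3.8 fy -0.6 x -0.1
t14.2 cmd 84.0 z 83.5 under 28.5 Fz 0.1 fx -2.4 fy -1.0 x -0.2
t14.5 cmd 82.0 z 81.6 under 26.6 Fz -1.6 fx -2.0 fy -0.6 x -0.2
t14.8 cmd 80.0 z 79.8 under 24.8 Fz -1.4 fx -2.4 fy -0.0 x -0.2
```

Run:
```python
from ins import *
shot('i1d','side');shot('i1w'); shot('i1s','scene')
b=cv2.imread('pics/i1d.png');c=cv2.imread('pics/i1w.png');a_=cv2.imread('pics/i1s.png')
cv2.imwrite('pics/i1z.png',np.hstack([cv2.resize(b[110:220,270:380],(266,266),interpolation=2),cv2.resize(c[180:360,230:430],(266,266),interpolation=2),cv2.resize(a_[270:400,340:470],(266,266),interpolation=2)]))
st()
```

```text
t 14.97 [ 0.4919 -0.1832  0.0798] F [-1.5 -0.3 -8.1] w 14.84
```

View pics/i1z.png

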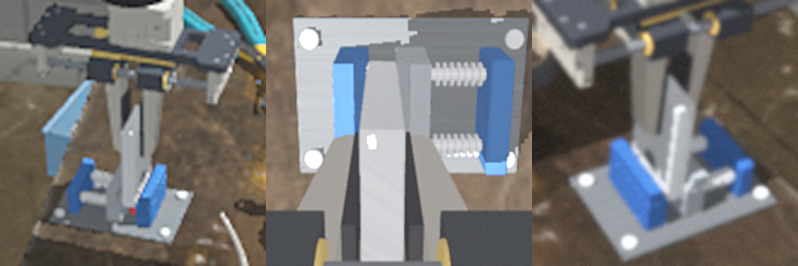

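Run:
```python
from ins import *
X,z=cloud('i1w'); o=np.array([.4925,-.1833])
u=(X[...,:2]-o)@ex[:2]*1e3; v=(X[...,:2]-o)@ey[:2]*1e3; Z=X[...,2]*1e3
p=(abs(u)<20)&(abs(v)<40)
p[345:]=False
for lo in range(22,130,8):
    m=p&(Z>lo)&(Z<lo+8)&(v>22)&(v<26)&(abs(u-1)<10)
    if m.sum()>10: print(lo,m.sum(),np.percentile(u[m],[2,50,98]).round(1),np.percentile(v[m],[1,50,99]).round(1))
for b in range(-26,26):
    t=(u>=b)&(u<b+1)&(v>25.6)&(v<27.5)&(Z<50)
    if t.sum(): print(b,'%.1f'%np.median(Z[t]),end=' ')
m=(Z>43)&(Z<46)&(u>7)&(u<24)&(abs(v)<30); print('\njaw top',np.percentile(u[m],[2,98]))
m=(Z>43)&(Z<46)&(u<-7)&(u>-30)&(abs(v)<30); print('fixed top',np.percentile(u[m],[2,98]))
```

```text
22 41 [-7.   0.5  7.5] [23.6 25.  25.4]
30 103 [-8.7  2.5 10.3] [22.1 25.  25.8]
38 72 [-7.1 -0.1 10.9] [23.7 25.  25.5]
46 79 [-6.9 -0.1  6.9] [24.2 25.  25.5]
54 85 [-7.1 -0.1  6.9] [24.4 25.  25.4]
62 97 [-7.   0.5  7.3] [24.  25.  25.4]
70 115 [-7.  -0.1  7.1] [24.  25.  25.4]
78 117 [-6.9 -0.1  7. ] [24.2 25.  25.4]
86 147 [-6.9 -0.1  7.1] [23.9 24.9 25.4]
94 164 [-7.   0.4  7.2] [24.  24.9 25.4]
102 192 [-6.9  0.2  7.1] [23.8 24.9 25.4]
110 346 [-6.9 -0.   7.3] [22.1 24.2 25.4]
-26 4.9 -25 4.8 -24 44.5 -23 44.2 -22 43.8 -21 44.5 -20 44.0 -19 44.3 -18 44.5 -17 44.8 -16 44.1 -15 43.2 -14 42.9 -13 41.7 -12 39.3 -11 37.1 -10 36.2 -9 32.5 -8 7.9 -7 3.4 -6 4.5 -5 3.9 -4 3.7 -3 4.0 -2 3.7 -1 4.4 0 3.4 1 3.6 2 3.7 3 3.8 4 3.5 5 4.7 6 3.7 7 21.3 8 33.6 9 35.3 10 37.4 11 39.3 12 40.8 13 43.0 14 44.0 15 43.9 16 44.4 17 43.3 18 43.4 19 44.3 20 44.0 21 44.1 22 44.6 23 44.6 24 4.1 25 3.9 
jaw top [13.4793562  23.29998751]
fixed top [-23.24292751 -13.52517368]
```

Run:
```python
from ins import *
X,zz=cloud('i1w'); Z=X[...,2]; m=(Z>.105)&(Z<.122)&(abs(X[...,0]-.4925)<.006)&(abs(X[...,1]+.18)<.02); m[345:]=False
print('plate top',np.percentile(Z[m],[50,90,99]))
p=np.array([.4932,-.1834,0])-0.0011*ex
z=.080; hist=[]
while z>.0605:
    z-=.001; env.movel(p+[0,0,z],R(a),rate=0.02)
    fz,fx,fy,s=force()
    print('t%.1f cmd %.1f z %.1f Fz %.1f fx %.1f fy %.1f x %.1f'%(s['t'],z*1e3,s['ee_pos'][2]*1e3,fz,fx,fy,(s['ee_pos']-p)@ex*1e3))
    hist.append(fz)
    if fz>11 or (len(hist)>2 and hist[-1]-hist[-2]>3.5 and hist[-1]>6) or abs(fx)>15: print('stop');break
```

```text
plate top [0.11483298 0.11552273 0.11614923]
t15.3 cmd 79.0 z 79.0 Fz 0.7 fx -2.9 fy 0.3 x -0.1
t15.6 cmd 78.0 z 78.0 Fz 1.9 fx -3.8 fy 0.3 x -0.1
t15.9 cmd 77.0 z 76.9 Fz 1.6 fx -3.5 fy -0.1 x -0.1
t16.2 cmd 76.0 z 75.9 Fz 1.9 fx -3.8 fy 0.3 x -0.1
t16.5 cmd 75.0 z 74.9 Fz 2.0 fx -4.2 fy -0.5 x -0.1
t16.9 cmd 74.0 z 73.9 Fz 1.6 fx -3.9 fy -0.1 x -0.1
t17.2 cmd 73.0 z 72.9 Fz 2.0 fx -4.0 fy -0.0 x -0.1
t17.5 cmd 72.0 z 71.9 Fz 1.5 fx -4.0 fy 0.0 x -0.1
t17.8 cmd 71.0 z 70.9 Fz 2.4 fx -4.1 fy -0.1 x -0.0
t18.1 cmd 70.0 z 69.9 Fz 1.6 fx -4.2 fy -0.5 x -0.1
t18.4 cmd 69.0 z 69.0 Fz 1.3 fx -3.9 fy -0.1 x 0.1
t18.8 cmd 68.0 z 68.1 Fz 3.0 fx -3.3 fy -0.1 x 0.2
t19.1 cmd 67.0 z 67.1 Fz 3.5 fx -3.7 fy -0.0 x 0.1
t19.4 cmd 66.0 z 66.0 Fz 4.1 fx -3.8 fy -0.2 x 0.1
t19.7 cmd 65.0 z 65.0 Fz 4.7 fx -3.6 fy -0.0 x 0.1
t20.0 cmd 64.0 z 64.0 Fz 5.0 fx -3.4 fy 0.2 x 0.1
t20.3 cmd 63.0 z 63.0 Fz 5.7 fx -3.1 fy -0.2 x 0.1
t20.6 cmd 62.0 z 62.1 Fz 6.9 fx -3.3 fy 0.0 x 0.1
t21.0 cmd 61.0 z 61.3 Fz 10.0 fx -4.0 fy 0.3 x 0.2
t21.3 cmd 60.0 z 60.7 Fz 13.5 fx -5.0 fy -0.2 x 0.2
stop
```

Run:
```python
from ins import *
effector.release(); env.pause(0.2); s=st()
p=np.array([.4932,-.1834,0])-0.0011*ex
shot('r1w')
env.movel(p+[0,0,.16],R(a),rate=0.15); env.pause(.3); st(); shot('r2w'); shot('r2s','scene'); shot('r2d','side'); st()
for n in ('r1w','r2w'):
    X,zz=cloud(n); Z=X[...,2]; m=(Z>.085)&(Z<.122)&(abs(X[...,0]-.4925)<.006)&(abs(X[...,1]+.18)<.02); m[345:]=False
    print('plate top',m.sum(),np.percentile(Z[m],[50,90,99]))
b=cv2.imread('pics/r2d.png');c=cv2.imread('pics/r2w.png');a_=cv2.imread('pics/r2s.png')
cv2.imwrite('pics/r2z.png',np.hstack([cv2.resize(b[110:220,270:380],(266,266),interpolation=2),cv2.resize(c[150:350,230:430],(266,266),interpolation=2),cv2.resize(a_[270:400,340:470],(266,266),interpolation=2)]))
```

```text
t 22.69 [ 0.4921 -0.1833  0.06  ] F [1.  0.4 0.1] w 92.06
t 23.86 [ 0.4917 -0.1832  0.1593] F [ 0.2 -0.3 -0.2] w 91.81
t 24.01 [ 0.492  -0.1833  0.1597] F [ 0.3 -0.9 -0.2] w 91.71
plate top 1945 [0.09742833 0.09816466 0.0987796 ]
plate top 860 [0.09740398 0.09819527 0.09887905]
```

View pics/r2z.png

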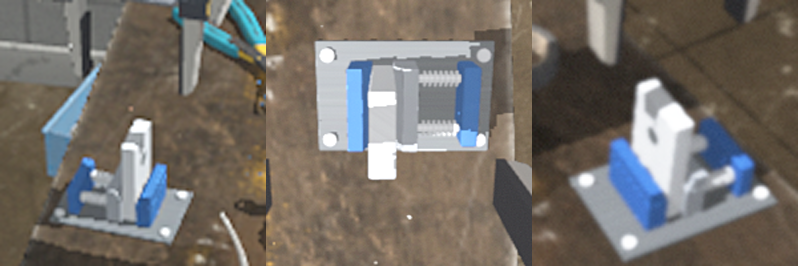

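Run:
```python
from ins import *
for n in ('i1w','r1w','r2w'):
    X,zz=cloud(n); Z=X[...,2]*1e3; u=(X[...,:2]-[.4925,-.1833])@ex[:2]*1e3; v=(X[...,:2]-[.4925,-.1833])@ey[:2]*1e3
    m=(abs(v)<26)&(Z>42)&(Z<46)&((abs(u-18)<4)|(abs(u+18)<4)); m[345:]=False
    b=(u>-45)&(u<-30)&(abs(v)<25)&(Z<8)
    t=(Z>85)&(abs(u)<6)&(v<23)&(v>0); t[345:]=False
    print(n,m.sum(),np.median(Z[m]),'base',np.median(Z[b]),'top',t.sum(),np.median(Z[t]))
base=0
p=np.array([.4925,-.1833,0])
effector.grasp(squeeze=10); env.movel(p+[0,0,.102],R(a),rate=0.12); env.pause(.1)
f0=force(8); print('tare',f0[0]-(-base),f0[1:3]); z=.102
fb=f0[0]
while z>.0925:
    z-=.0005; env.movel(p+[0,0,z],R(a),rate=0.02)
    fz,fx,fy,s=force(3); fz-=fb
    print('t%.1f cmd %.1f z %.1f Fz %.1f fx %.1f fy %.1f'%(s['t'],z*1e3,s['ee_pos'][2]*1e3,fz,fx,fy))
    if fz>7: break
```

```text
i1w 1114 44.030230553286955 base 4.079474295280466 top 1295 114.84738018528022
r1w 2199 44.06686884399373 base 4.101683083863987 top 1356 97.44241331233567
r2w 1041 44.073017720382495 base 4.106985533859936 top 503 97.42694848416897
tare 4.891000633693116 (np.float64(0.0003429120481555942), np.float64(0.013932394821416833))
t26.5 cmd 101.5 z 101.6 Fz 0.1 fx -0.3 fy 0.4
t26.8 cmd 101.0 z 100.9 Fz -0.2 fx 0.3 fy -0.3
t27.1 cmd 100.5 z 100.4 Fz -0.4 fx -0.1 fy -0.3
t27.4 cmd 100.0 z 100.0 Fz -0.1 fx 0.1 fy 0.5
t27.7 cmd 99.5 z 99.5 Fz 0.7 fx 0.3 fy -0.1
t28.0 cmd 99.0 z 99.0 Fz 0.2 fx -0.4 fy -0.1
t28.3 cmd 98.5 z 98.5 Fz -0.1 fx -0.1 fy -0.1
t28.6 cmd 98.0 z 98.0 Fz -0.0 fx -0.1 fy -0.2
t28.9 cmd 97.5 z 97.7 Fz 2.7 fx -0.5 fy 0.3
t29.2 cmd 97.0 z 97.4 Fz 5.2 fx -0.8 fy -0.2
t29.5 cmd 96.5 z 97.1 Fz 6.5 fx -1.3 fy 0.1
t29.8 cmd 96.0 z 96.8 Fz 7.5 fx -1.2 fy -0.1
```

Run:
```python
from ins import *
p=np.array([.4925,-.1833,0]); fb=0
for z in [.0957,.0954,.0951,.0948,.0945,.0942]:
    env.movel(p+[0,0,z],R(a),rate=0.02)
    fz,fx,fy,s=force(6); fz-=4.9
    print('t%.1f cmd %.1f z %.1f Fz %.1f fx %.1f'%(s['t'],z*1e3,s['ee_pos'][2]*1e3,fz,fx))
    if fz>12: break
for z in np.arange(z+.0005,.0986,.0005):
    env.movel(p+[0,0,z],R(a),rate=0.02)
    fz,fx,fy,s=force(3); fz-=4.9
    print('up t%.1f cmd %.1f z %.1f Fz %.1f'%(s['t'],z*1e3,s['ee_pos'][2]*1e3,fz))
    if fz<0.4: break
env.movel([.4925,-.1833,.16],rate=.15); effector.release(); 
env.pause(.2); shot('f1w'); st()
X,zz=cloud('f1w'); Z=X[...,2]*1e3; u=(X[...,:2]-[.4925,-.1833])@ex[:2]*1e3; v=(X[...,:2]-[.4925,-.1833])@ey[:2]*1e3
t=(Z>85)&(abs(u)<6)&(v<23)&(v>0); t[345:]=False
print('top',np.median(Z[t]))
```

```text
t30.1 cmd 95.7 z 96.7 Fz 9.3 fx -1.4
t30.5 cmd 95.4 z 96.5 Fz 9.6 fx -1.1
t30.9 cmd 95.1 z 96.4 Fz 11.0 fx -1.5
t31.2 cmd 94.8 z 96.2 Fz 11.6 fx -1.3
t31.6 cmd 94.5 z 96.1 Fz 12.4 fx -1.5
up t31.9 cmd 95.0 z 96.2 Fz 10.3
up t32.1 cmd 95.5 z 96.5 Fz 8.5
up t32.5 cmd 96.0 z 96.7 Fz 7.4
up t32.8 cmd 96.5 z 96.9 Fz 5.7
up t33.0 cmd 97.0 z 97.1 Fz 4.9
up t33.4 cmd 97.5 z 97.3 Fz 1.4
up t33.6 cmd 98.0 z 97.8 Fz 0.2
t 35.86 [ 0.4925 -0.1833  0.16  ] F [-0.   0.  -0.5] w 92.1
top 96.87565144024994
```

```bash
python3 - <<'E'
from ins import *
for c in ('scene','side'):
    shot('f2'+c,c); print([np.round(q['at'],4) for q in tip_of(c,'tape_roll')[:1]], [np.round(q['at'],4) for q in tip_of(c,'nest_1')])
X,zz=cloud('f1w'); st()
workorder.finish_job();
E
python3 -c "
import cv2,numpy as np
a=cv2.imread('pics/f2scene.png');b=cv2.imread('pics/f2side.png');cv2.imwrite('pics/f2.png',cv2.resize(np.hstack([a,b]),(800,300)))"
```

```text
[array([ 4.835e-01, -1.080e-02,  4.000e-04])] [array([ 0.483 , -0.0114,  0.0027])]
[array([ 0.4801, -0.0044,  0.0027])] [array([0.4564, 0.211 , 0.0964]), array([0.4445, 0.2822, 0.097 ]), array([0.4623, 0.1407, 0.0956]), array([ 0.4896, -0.184 ,  0.0449])]
t 36.16 [ 0.4925 -0.1833  0.16  ] F [0.  0.2 0.3] w 92.17
the job is handed in; nothing more can be done
```

View pics/f2.png

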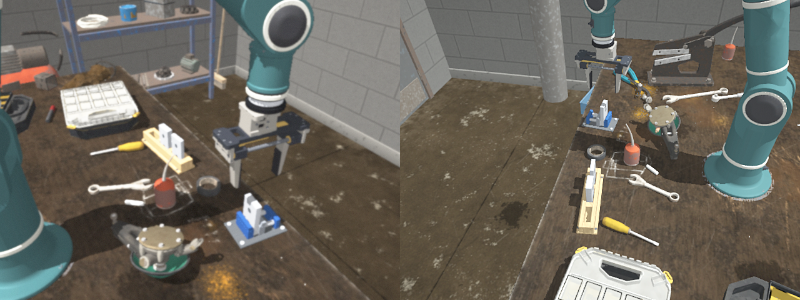

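The 15 mm plate stands upright in the blue holder with the button pressed down. I let go of it and handed the job in at 36.2 s of the 51 s allowed; no verdict came back.

- **Which plate:** I pinched the plate in the pocket at the far +y end, and the finger gap read 15.02 mm. The wrist depth picture also showed about 15, 18 and 12 mm along the rack. I did not gauge the other two plates with the fingers.
- **Pressing in:** The button spring showed over about 6 mm of travel and then the stiff stop. I stopped at about 13.5 N of push, about 25 N with the clamping.
- **After letting go:** The top edge read 97.4 mm, where I expected about 96.9 to 97.2 mm. I could not be sure the button was fully down, so I pressed once more with the shut fingers, up to 12.4 N. It resisted at about 7 N/mm, which is the rubber stop, and I backed off slowly. The top then read 96.9 mm, so the button should be fully down. I could not read the button's travel directly.
- **Other things:** The last pictures show the other two plates still in the rack. The tape roll is where it lay, within about 4 mm (the finder's error), and nothing touches the robot.
- **Disagreement:** In the final check the plate finder also reported a plate in the emptied pocket, and one on the tape roll. Both are false; the picture shows otherwise.

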